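# Crank a charcoal brick out of the feeder into the tray

## Task

Slide the metal tray squarely under the feeder's mouth, up against its base with the handle pointing away, and let go of it. Then turn the crank anticlockwise (seen from above) until the resistance suddenly drops away and the charcoal brick falls into the tray, and stop before the pusher blade comes out of the mouth. Move the brick only with the crank, never by hand, and leave the other things on the shelf where they are.

Things in the scene. Friction and masses are not known exactly. Their poses are not given: they have to be found in the camera images.
- feeder: Fixed charcoal-brick feeder. Origin: on the shelf; +y = feed direction. Open-topped channel along y at x = 0, 50 mm wide inside, floor z = 65 mm, walls to z = 93 mm, y -110 mm to the mouth at y = 130 mm. The grey base below (62 mm wide) ends at y = 100 mm, so the channel overhangs it by 30 mm, 59 mm above the shelf. Gearbox at x -98 to -34, y -35 to 35 mm, to z = 112 mm.
- mouth (a point): Middle of the mouth lip, on the channel floor's edge: feeder (0, 130, 65) mm.
- crank_axis (a point): Point on the crank's vertical axis at the top face of the crank arm: feeder (-70, 0, 130) mm.
- crank_knob (a point): Top centre of the crank knob, a fixed upright black cylinder, 20 mm diameter, 46 mm high (z 130 to 176 mm), 55 mm from the crank axis, on an arm 20 mm wide (z 123 to 130 mm). Nothing else on the feeder is higher than the arm. The knob may be pushed round from behind or held.
- crank (a joint): Crank angle, rad, growing anticlockwise from above; arm along feeder +x at 0. Starts at 0 to 1.2, stays where left. Drives the blade 12 mm per rad. The brick is past the flap at about 12.8 and falls then or up to 1 rad later; the blade reaches the lip at 15.0; it must not go beyond 15.5; hard stop at 16.5.
- flap_hinge (a point): Middle of the hinge of a sprung steel flap hanging across the channel: feeder (0, 75, 112) mm, flap 31 mm long, brackets to z = 118 mm. It swings up towards the mouth, rubs on the passing brick's top and snaps down behind it. This is the resistance: about 2.5 to 4.5 N at the knob, about 1 N or less once the brick is past.
- blade (a point): Middle of the front (+y) face of the pusher blade (42 mm wide, 26 mm high) in the channel; at crank angle 0 it is at feeder y = -50 mm. It pushes the brick's rear end.
- brick: Black pressed-charcoal brick, 44 x 56 x 34 mm (x, y, z), 0.11 kg, loose in the channel between blade and flap, its length (y) along the channel. Origin: centre of its underside.
- tray: Loose open aluminium tray, 0.3 kg, outside 120 x 150 mm (x, y), 30 mm high, walls and floor 4 mm. Origin: centre of its underside. Its handle is at the +y end; its -y end goes under the mouth against the base. It lies beyond the mouth at the start, handle away from the feeder.
- tray_handle (a point): Centre of the top of the tray's handle: an upright block 30 mm wide (x) and 12 mm thick (y), top 75 mm above the shelf, at tray (0, 81) mm, just outside the end wall.
- steamer_lid: Round bamboo steamer lid, 170 mm diameter, 22 mm high plus a 20 mm loop handle; leave alone. Origin: centre of its underside.
- measuring_cup: White plastic measuring cup with handle, 84 mm diameter, 90 mm high; leave alone. Origin: centre of its underside.
- grill_pick: Steel grill pick with wooden handle, 265 mm long in x, 20 mm high at most, lying; leave alone. Origin: about its middle, at shelf height.
- chopstick_rest: White ceramic chopstick rest, 20 x 50 x 14 mm; leave alone. Origin: centre of its underside.
Things that resemble listed ones, but are neither listed nor needed, are in the scene too. What is shaped like the tray but blue is not meant. Leave any red look-alike of the brick alone.

How it is judged:
By the outcome, as a careful person would: the job done as asked, in the order asked, and still so for the second after the job is handed in, with the robot touching nothing.
It also fails if it takes over 70 s, if anything falls off the work surface, if the arm or the gripper's body presses on something with over 40 N, if the wrist force passes 120 N, or if a joint passes its speed limit or range.

## Robot

A 6-joint arm with a two-finger parallel gripper is mounted at the origin on the work surface. World frame = base frame: x ahead of the robot, y to its left, z up, the work surface at z = 0. Lengths are in mm, angles in rad, forces in N, time in s.
With the tool pointing down it reaches from about 325 to 750 mm from the base axis. Payload 7.6 kg.
Tool frame: the origin (TCP) lies between the finger pads; the fingertips stand 25 mm ahead of it and the grasp point (between the pads) lies 6 mm ahead of it; z points along the fingers, y is the direction in which the jaws open and shut (so a half turn about z gives the same grasp; the last joint's range is limited). The gripper opens to 85 mm and grips with 20 to 120 N. Pads are 22 mm wide; open, the fingers measure 114 mm over their backs; the gripper's body (76 mm by 85 mm) begins 54 mm behind the grasp point. The pads swing forward as they close: fully open they stand 13 mm farther back than shut.
Start: joints at [-1.315, 0.052, 1.401, -0, 1.689, -0.07], TCP at [168.059, -497.393, 256.323] pointing down, gripper open.
Joint ranges: [-2.9, 2.9], [-0.91, 2.17], [0.12, 2.37], [-1.06, 4.2], [0.26, 2.73], [-2.93, 2.93]. Speed limits (rad/s): [2.57, 2.57, 3.01, 3.14, 3.14, 3.14].

## Interface

Orientations are given as a unit quaternion [w, x, y, z].
In Python, from rig import ctrl gives the robot as it stands. The module is installed in compiled form; this text tells all that it offers.
- The arm moves only by the tool carry_out, never from a script. Its argument "steps" is a list of rows, each a list of 5 numbers: the finger opening in mm, from 0 to 85.4, then the shift along the tool's x, y, z in mm, then the turn about the tool's z in rad. A call has 1 to 8 rows; each row is the pose to reach, as a shift and turn from the pose commanded when the call began, along the tool's axes at that moment; what a row does not reach only later rows make up. A row lasts 1/8 s, in which the tool goes at most 62.5 mm and 10.7 degrees, less where a joint would pass 70% of its speed; a pose out of reach is approached as far as the arm can. A call with a gripper value outside its range is refused whole. The fingers move at their own pace and stop on an object; "newtons" is the grip in N (left out, the last holds). Time passes only in rows, so rows that repeat a pose let the fingers close. It gives the time, the measured TCP pose, the force and the opening at its end, in the units of the state.
- ctrl.sense(): the state, without advancing time (a new reading comes with each control period).
- ctrl.read_camera(name): name is "scene" or "top" or "wrist"; returns a dict with "color" (480x640x3 uint8, red, green, blue), "fx", "fy", "cx", "cy" (pixels), "rvec" (rotation vector, rad) and "tvec" (3), from world to camera coordinates, as OpenCV has them. Camera axes: x right, y down, z forward; pixel columns grow to the right and rows downward; lengths in mm; the calibration is good to about 2 mm. The wrist camera is an equidistant fisheye: a pixel r from the principal point sees the ray r / f radians off the axis. A picture is of the moment at which its call begins. There is no depth.
- ctrl.finish_job(): hands the job in, once; it reports no verdict.
The state is a dict: "time_s": time; "joint_pos": joint angles; "joint_velocities": joint speeds; "joint_efforts": joint torques, N m; "tool_pos": TCP position; "tcp_rot": TCP orientation; "ft_force": force on the tool from outside, world axes, zero at the start; "ft_torque": the same for the moment, N m; "grip_width": opening from 0.0 (shut) to 1.0 (fully open).
Only numpy, scipy, OpenCV 4.12 (cv2) and the standard library are available. Lean on these libraries where they do the work, as an engineer would, in place of code of your own. Each camera call takes 0.05 s, during which the arm holds its last target.

## Working session

There is one attempt and no reset: what is moved stays moved. The work goes in short steps, Python scripts to look and compute and a tool call to move; the robot and the scene stay as the last step left them, time stands still between calls to the robot, and variables do not carry over. Pictures are saved under pics/ and viewed, and the job is handed in when it is done.

Besides the shell and the picture viewer there is one more tool, called after "Call:" by a JSON object that holds its "fn" and its "kwargs". carry_out: Moves the arm, as the interface text tells. Its arguments: {"type":"object","properties":{"steps":{"type":"array"},"newtons":{"type":"number"}},"required":["steps"]}

```bash
mkdir -p pics; cat > h.py <<'E'
import numpy as np, cv2
from rig import ctrl
def cam(n,save=None):
    d=ctrl.read_camera(n)
    if save: cv2.imwrite('pics/'+save,d['color'][:,:,::-1])
    return d
def ray(d,u,v):
    R=cv2.Rodrigues(np.array(d['rvec'],float))[0];t=np.array(d['tvec'],float).ravel()
    r=R.T@np.array([(u-d['cx'])/d['fx'],(v-d['cy'])/d['fy'],1.0])
    return -R.T@t,r
def onz(d,u,v,z):
    c,r=ray(d,u,v);return c+r*(z-c[2])/r[2]
def proj(d,P):
    p=cv2.projectPoints(np.array(P,float).reshape(-1,1,3),np.array(d['rvec'],float),np.array(d['tvec'],float),np.array([[d['fx'],0,d['cx']],[0,d['fy'],d['cy']],[0,0,1.]]),None)[0]
    return p.reshape(-1,2)
E
python3 - <<'E'
from h import *
for n in ['scene','top','wrist']:
    d=cam(n,n+'0.png');c,_=ray(d,0,0);print(n,d['fx'],d['fy'],d['cx'],d['cy'],c.round())
s=ctrl.sense();print({k:np.round(v,3) for k,v in s.items()})
E
```

```text
scene 503.12803088012294 503.12803088012294 317.4544443618224 238.9563000928758 [1190.  572. 1010.]
top 568.7196073577543 568.7196073577543 305.23787143921 244.19142285760918 [ 461.   -4. 1442.]
wrist 371.64829954431775 371.64829954431775 324.3792138227835 239.9579494336445 [ 241. -473.  375.]
{'time_s': np.float64(0.15), 'joint_pos': array([-1.315,  0.053,  1.401, -0.   ,  1.689, -0.07 ]), 'joint_velocities': array([-0.002, -0.003, -0.003, -0.001, -0.002, -0.001]), 'joint_efforts': array([ 1.0000e-03, -3.8195e+01, -3.6042e+01, -0.0000e+00,  5.0000e-03,
        0.0000e+00]), 'tool_pos': array([ 168.003, -497.191,  255.683]), 'tcp_rot': array([-0.001,  0.987,  0.162, -0.   ]), 'ft_force': array([ 0.804,  0.536, -0.022]), 'ft_torque': array([-0.009,  0.029,  0.014]), 'grip_width': np.float64(1.0)}
```

View pics/top0.png

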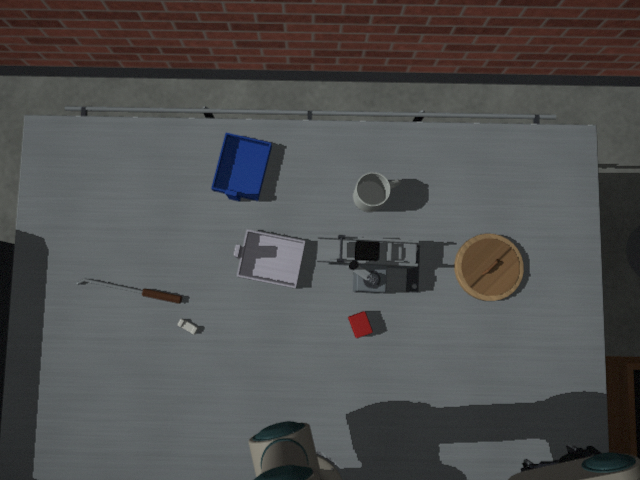

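View pics/scene0.png

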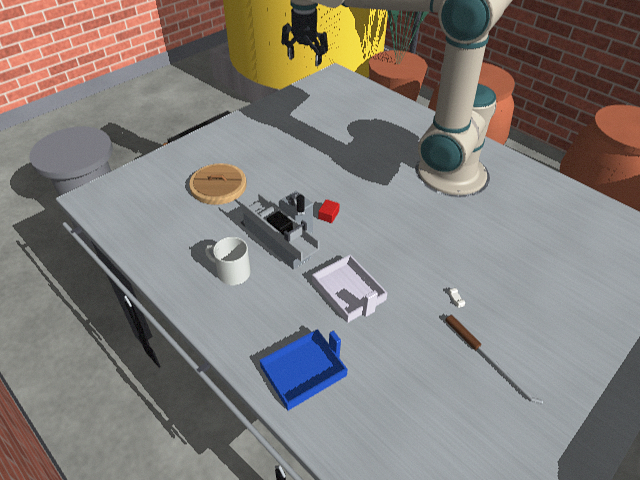

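The top view shows the feeder channel running from (440,250) to the mouth at about (320,250), facing +y world. The knob is near (353,265), the red decoy at (360,325) and the blue decoy tray at (243,166). The grey metal tray is at (272,258) with its handle at (238,250). I'll enlarge the crop to confirm.

```bash
python3 - <<'E'
from h import *
im=cv2.imread('pics/top0.png')
cv2.imwrite('pics/c1.png',cv2.resize(im[215:315,220:440],(792,360),interpolation=cv2.INTER_CUBIC))
im=cv2.imread('pics/scene0.png')
cv2.imwrite('pics/c2.png',cv2.resize(im[170:340,220:420],(706,600),interpolation=cv2.INTER_CUBIC))
E
```

```text
(no output)
```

View pics/c1.png

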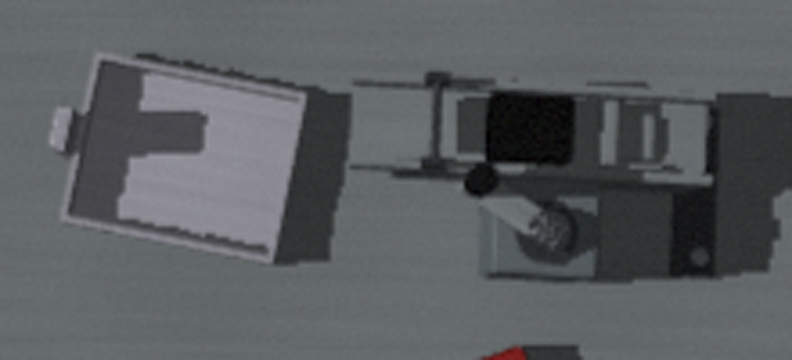

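View pics/c2.png

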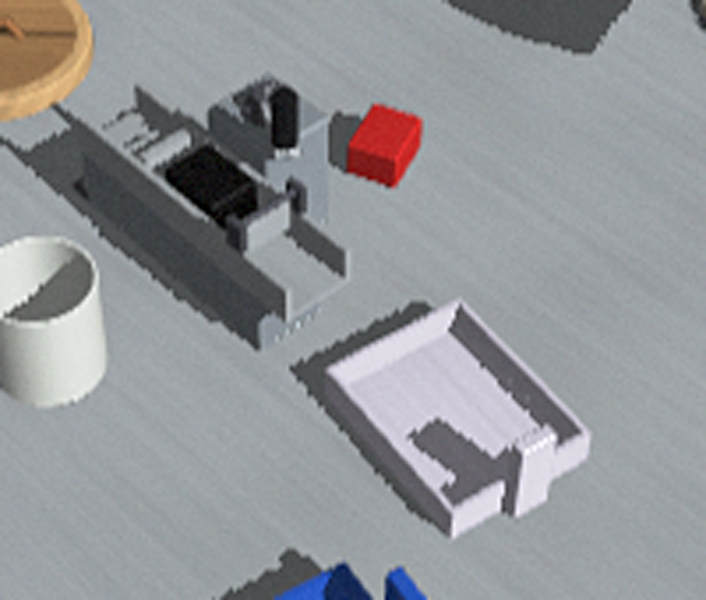

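The grey tray at (272,258) fits: it is aluminium, lies beyond the mouth and its handle points away. The one at (243,166) is blue, so it is excluded. Black brick in channel at (367,251). Next I'll measure poses.

```bash
python3 - <<'E'
from h import *
d=cam('top')
f=lambda u,v,z:onz(d,220+(u+.5)/3.6-.5,215+(v+.5)/3.6-.5,z)[:2].round(1)
print('tray corners',[f(*p,30) for p in [(100,55),(308,95),(272,263),(63,220)]])
print('handle',f(61,128,75))
print('wall ends',f(353,82,93),f(350,167,93),' back',f(714,101,93),f(712,181,93))
print('knob',f(482,179,176),'boss',f(551,229,135), 'bracket',f(437,78,118),f(433,163,118))
print('gearbox corners z112',f(480,193,112),f(482,274,112),f(714,276,112))
# enlarged wall search
im=d['color']
cv2.imwrite('pics/c3.png',cv2.resize(im[228:298,310:425,::-1],None,fx=6.9,fy=6.9,interpolation=cv2.INTER_CUBIC))
s=cam('scene')
cv2.imwrite('pics/c4.png',cv2.resize(s['color'][190:275,225:325,::-1],(700,595),interpolation=cv2.INTER_CUBIC))
E
```

```text
tray corners [array([650.2, 148.5]), array([624.9,   3.2]), array([508. ,  25.8]), array([534.9, 170.6])]
handle [594.2 168.3]
wall ends [626.8 -26.8] [570.2 -25.8]  back [ 618.6 -266.2] [ 565.5 -264.8]
knob [ 557.5 -106.4] boss [ 529.6 -154. ] bracket [627.4 -81.1] [571.8 -79.2]
gearbox corners z112 [ 553.3 -110.3] [ 500.8 -112.1] [ 502.4 -262.3]
```

View pics/c3.png

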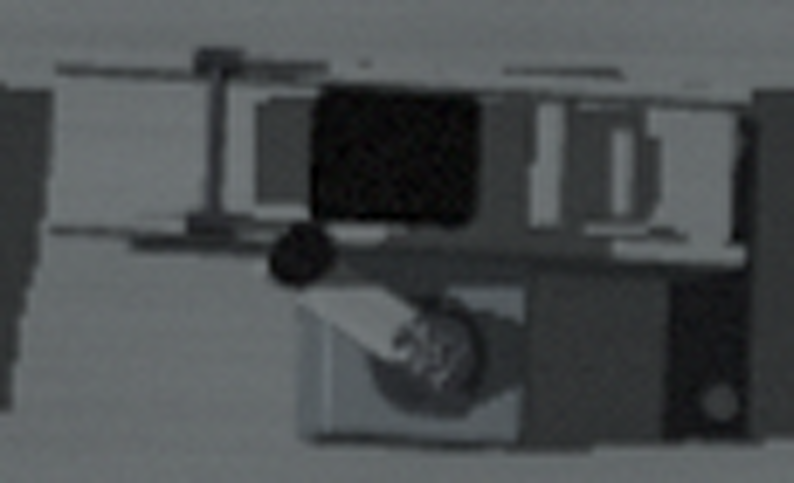

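View pics/c4.png

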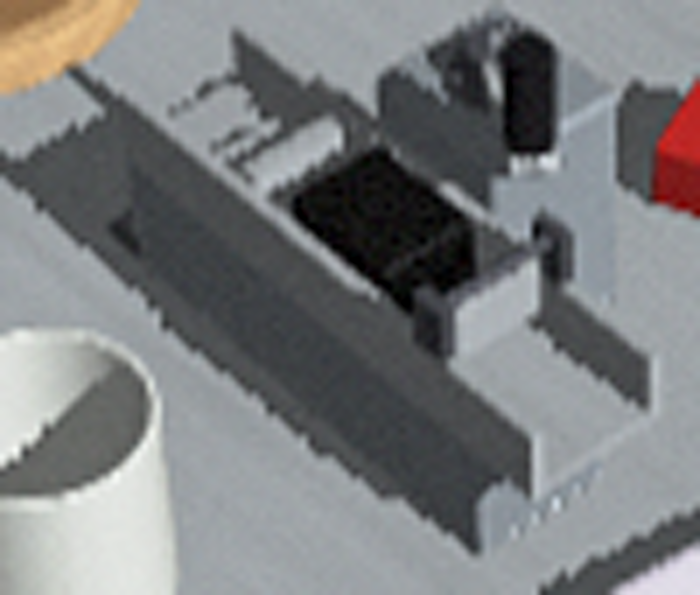

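The top view gives a feeder yaw near -1.5° and tray yaw near -10°. For better resolution I'll take the wrist camera over the feeder.

```bash
cat >> h.py <<'E'
from scipy.spatial.transform import Rotation as Ro
def st():
    s=ctrl.sense();q=s['tcp_rot'];R=Ro.from_quat([q[1],q[2],q[3],q[0]]).as_matrix()
    return s,np.array(s['tool_pos']),R
def to(x,y,z,yaw):
    # shift in tool axes and turn to reach world xyz with tool-x heading yaw
    s,p,R=st();cur=np.arctan2(R[1,0],R[0,0])
    print('at',p.round(1),'yaw',round(cur,3),'F',np.round(s['ft_force'],1),'t',s['time_s'],'shift',(R.T@(np.array([x,y,z])-p)).round(1),'turn',round(-(yaw-cur),3))
def wray(d,u,v):
    R=cv2.Rodrigues(np.array(d['rvec'],float))[0];t=np.array(d['tvec'],float).ravel()
    a=np.array([(u-d['cx'])/d['fx'],(v-d['cy'])/d['fy']]);r=np.hypot(*a)
    c=np.array([0,0,1.]) if r<1e-9 else np.array([a[0]/r*np.sin(r),a[1]/r*np.sin(r),np.cos(r)])
    return -R.T@t,R.T@c
def wz(d,u,v,z):
    c,r=wray(d,u,v);return c+r*(z-c[2])/r[2]
E
python3 -c "
from h import *
to(520,-60,310,-0.03)"
```

```text
at [ 168.  -497.3  255.9] yaw 0.326 F [ 0.5  0.6 -0.1] t 0.25 shift [ 473.4 -301.7  -53.9] turn 0.356
```

Call:
{"fn": "carry_out", "kwargs": {"steps": [[85,20,-12,-20,0.03],[85,65,-40,-45,0.1],[85,118,-75,-54,0.18],[85,170,-108,-54,0.27],[85,220,-140,-54,0.36],[85,270,-172,-54,0.36],[85,320,-204,-54,0.36],[85,370,-236,-54,0.36]]}}

```text
time_s: 1.25
tool_pos: [443.9, -153.6, 310.4]
tcp_rot: [0.0, 1.0, -0.017, 0.0]
ft_force: [0.4, -0.7, 0.1]
grip_width: 1.0
```

```bash
python3 -c "
from h import *
to(520,-60,310,-0.03)"
```

```text
at [ 443.9 -153.6  310.4] yaw -0.034 F [ 0.4 -0.7  0.1] t 1.25 shift [ 72.8 -96.2   0.4] turn -0.004
```

Call:
{"fn": "carry_out", "kwargs": {"steps": [[85,36,-48,0,0],[85,65,-85,0,0],[85,73,-96,0,0],[85,73,-96,0,0]]}}

```text
time_s: 1.75
tool_pos: [519.3, -61.8, 310.0]
tcp_rot: [0.0, 1.0, -0.017, -0.0]
ft_force: [-0.2, -0.0, -0.2]
grip_width: 0.997
```

```bash
python3 -c "
from h import *
d=cam('wrist','w1.png');cam('scene','s1.png');to(0,0,0,0)"
```

```text
at [518.8 -62.9 310.4] yaw -0.035 F [-0.2 -0.5  0.7] t 1.85 shift [-520.7  -44.7  310.4] turn -0.035
```

View pics/w1.png

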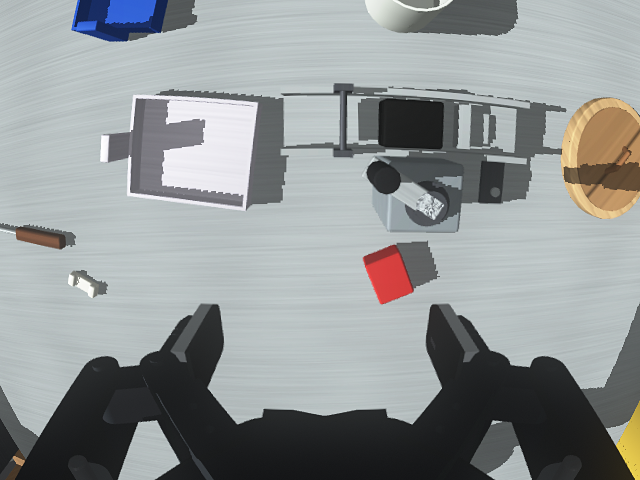

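The wrist view shows the tray at (193,150), handle (108,147), mouth wall ends at about (282,94) and (282,149), knob top at (381,176) and crank arm to (432,207). I'll enlarge it for accurate points.

```bash
python3 -c "
from h import *
im=cv2.imread('pics/w1.png')
cv2.imwrite('pics/w1a.png',cv2.resize(im[75:245,270:470],(800,680)[:2],interpolation=cv2.INTER_CUBIC)[:600])
cv2.imwrite('pics/w1b.png',cv2.resize(im[85:220,90:290],(800,540),interpolation=cv2.INTER_CUBIC))
"
```

```text
(no output)
```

View pics/w1a.png

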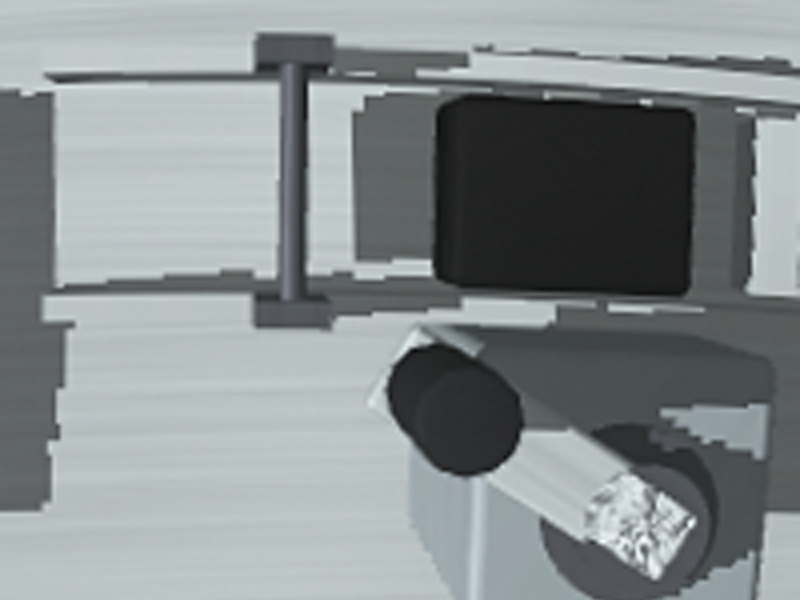

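View pics/w1b.png

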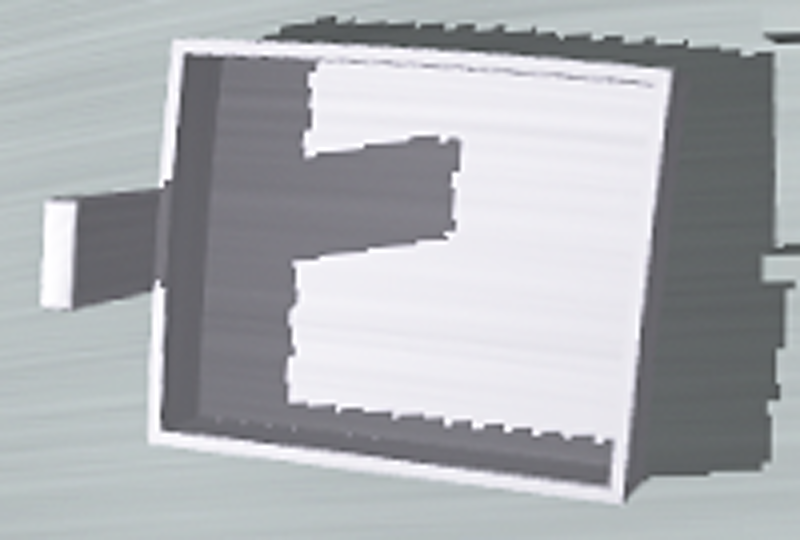

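```bash
python3 - <<'E'
from h import *
d=cam('wrist')
A=lambda u,v,z:wz(d,270+(u+.5)/4-.5,75+(v+.5)/4-.5,z)[:2].round(1)
B=lambda u,v,z:wz(d,90+(u+.5)/4-.5,85+(v+.5)/4-.5,z)[:2].round(1)
print('tray',[B(*p,30) for p in [(175,40),(675,68),(627,502),(148,440)]],'handle',B(59,254,75))
print('walls',A(46,75,93),A(42,294,93),'brackets',A(255,34,118),A(335,34,118),A(330,326,118),A(254,326,118))
print('rod',A(293,68,112),A(293,297,112))
print('knob',A(470,422,176),'brick top', A(468,100,99),A(694,110,99),A(690,292,99),A(468,285,99))
s=cam('scene')
S=lambda u,v:(225+(u+.5)/7-.5,190+(v+.5)/7-.5)
for nm,P,z in [('knob',(527,40),176),('wall+',(535,436),93),('wall-',(653,354),93)]:
    print(nm,onz(s,*S(*P),z)[:2].round(1))
E
```

```text
tray [array([653.3, 151.1]), array([627. ,   2.7]), array([508.5,  23.9]), array([536.1, 173.4])] handle [595.7 168.4]
walls [628.2 -29. ] [578.4 -25.7] brackets [632.4 -74.9] [632.  -91.4] [570.5 -88.6] [571.  -72.7]
rod [625.5 -82.8] [576.5 -81.3]
knob [ 558.1 -108.3] brick top [ 619.3 -121.9] [ 618.3 -174.2] [ 576.3 -173. ] [ 577.7 -121.1]
knob [ 554.9 -110.6]
wall+ [631.8 -27. ]
wall- [574.6 -26.1]
```

```bash
python3 -c "
from h import *
to(595.5,168,130,-0.175)"
```

```text
at [518.8 -63.1 310.6] yaw -0.036 F [ 1.1  0.4 -0.2] t 1.95 shift [  68.3 -233.8  180.5] turn 0.139
```

Call:
{"fn": "carry_out", "kwargs": {"steps": [[85,8,-30,10,0.02],[85,20,-75,35,0.07],[85,33,-120,72,0.11],[85,48,-165,110,0.139],[85,60,-208,148,0.139],[85,68,-234,180,0.139],[85,68,-234,180,0.139]]}}

```text
time_s: 2.82
tool_pos: [593.8, 169.7, 126.9]
tcp_rot: [0.001, 0.996, -0.086, -0.003]
ft_force: [0.5, -0.5, 0.2]
grip_width: 0.998
```

```bash
python3 -c "
from h import *
cam('wrist','w2.png');to(595.5,168,64,-0.175)"
```

```text
at [594.8 168.9 129.4] yaw -0.173 F [-0.8 -0.8  1. ] t 2.875 shift [ 1.   0.7 65.4] turn 0.002
```

View pics/w2.png

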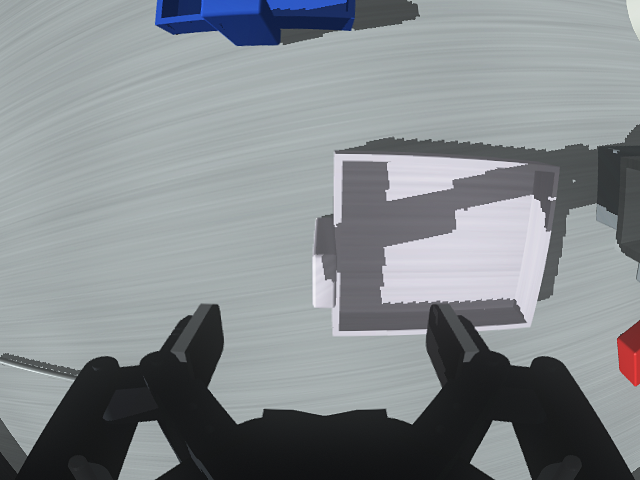

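The handle top is at about (322,262), centred between the fingers in column; now I'll check its range.

```bash
python3 -c "
from h import *
im=cv2.imread('pics/w2.png')
cv2.imwrite('pics/w2a.png',cv2.resize(im[200:320,290:360],(350,600)))
d=cam('wrist')
for p in [(315,250),(315,307),(324,250),(334,307)]: print(wz(d,*p,75).round(1))"
```

```text
[612.6 170.2  75. ]
[581.3 176.   75. ]
[611.8 165.8  75. ]
[579.6 166.1  75. ]
```

View pics/w2a.png

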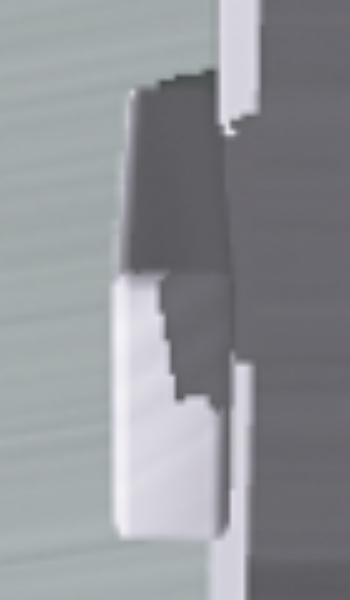

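Call:
{"fn": "carry_out", "kwargs": {"steps": [[85,1,0,20,0],[85,1,0,50,0],[85,1,0,65,0],[85,1,0,65,0],[0,1,0,65,0],[0,1,0,65,0],[0,1,0,65,0],[0,1,0,65,0]], "newtons": 30}}

```text
time_s: 3.92
tool_pos: [596.4, 169.4, 65.6]
tcp_rot: [0.0, 0.996, -0.086, 0.0]
ft_force: [-1.0, -3.3, 4.5]
grip_width: 0.143
```

```bash
python3 -c "
from h import *
print(st()[0]['grip_width']);cam('wrist','w3.png');to(605.3,102,64,-0.032)"
```

```text
0.1431569557230924
at [596.4 169.4  65.7] yaw -0.173 F [-0.5 -1.3  3.9] t 3.975 shift [20.4 64.9  1.7] turn -0.141
```

View pics/w3.png

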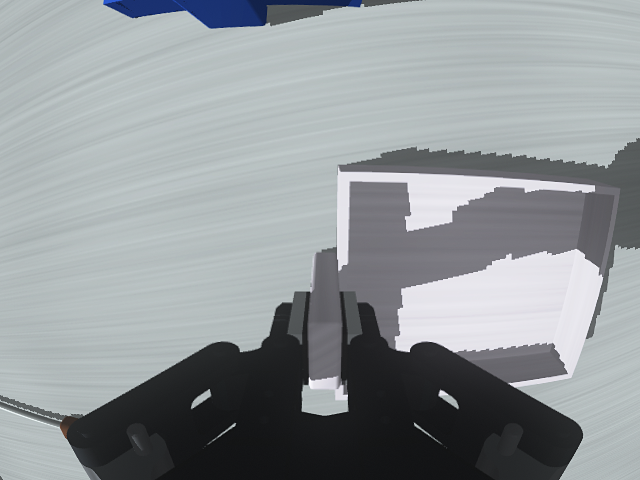

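Call:
{"fn": "carry_out", "kwargs": {"steps": [[0,3,5,0,-0.03],[0,8,15,0,-0.07],[0,14,28,0,-0.11],[0,19,42,0,-0.141],[0,21,54,0,-0.141],[0,22.3,61,0,-0.141],[0,22.3,61,0,-0.141]]}}

```text
time_s: 4.85
tool_pos: [607.9, 104.6, 65.7]
tcp_rot: [0.001, 1.0, -0.017, 0.0]
ft_force: [-0.7, -4.2, 4.0]
grip_width: 0.136
```

```bash
python3 -c "
from h import *
print(st()[0]['grip_width']);cam('wrist','w4.png');cam('scene','s4.png');cam('top','t4.png');to(607.2,99,65.7,-0.032)
for n in ['t4','s4']:
  im=cv2.imread('pics/%s.png'%n)
  cv2.imwrite('pics/%sa.png'%n,cv2.resize(im[190:310,220:400],(800,533),interpolation=cv2.INTER_CUBIC))
"
```

```text
0.1356040036155639
at [607.9 104.9  65.6] yaw -0.033 F [ 0.5 -3.6  5. ] t 5.0 shift [-0.5  5.9 -0.1] turn -0.001
```

View pics/w4.png

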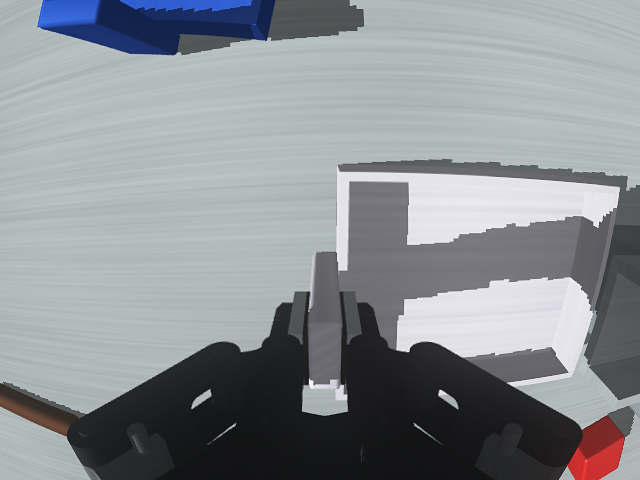

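View pics/s4a.png

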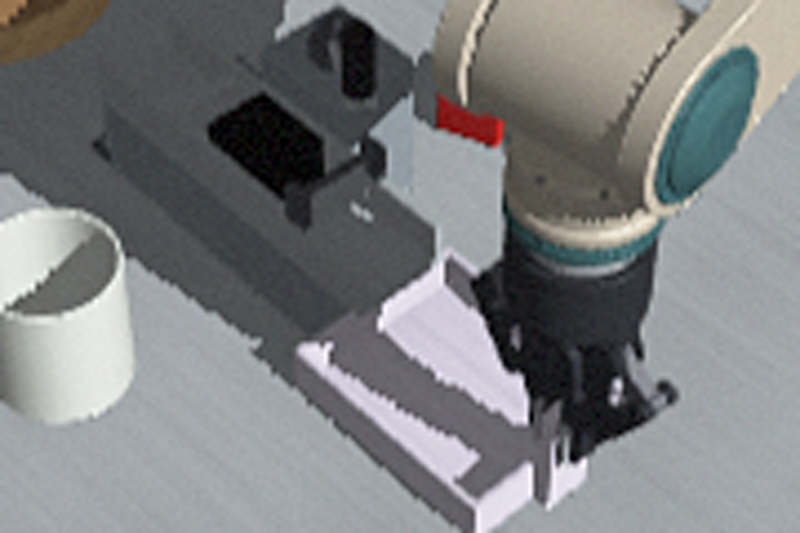

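View pics/t4a.png

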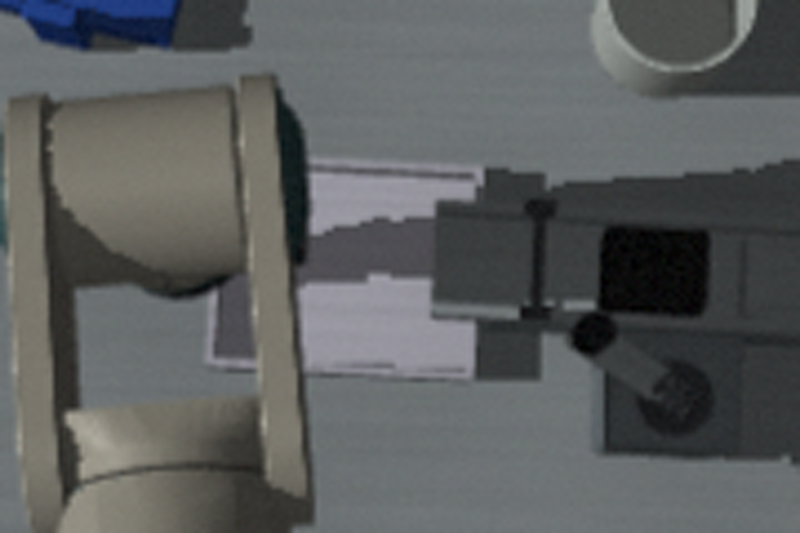

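The tray is under the mouth, with a few mm still to go to the base. I'll creep in and watch the y force.

Call:
{"fn": "carry_out", "kwargs": {"steps": [[0,0,2,0,0],[0,0,4,0,0],[0,0,4,0,0]]}}

```text
time_s: 5.38
tool_pos: [607.7, 102.2, 65.7]
tcp_rot: [-0.0, 1.0, -0.016, 0.0]
ft_force: [0.5, 4.1, 5.2]
grip_width: 0.134
```

```bash
python3 -c "
from h import *
to(607.2,99,65.7,-0.032)
d=cam('top')
f=lambda u,v,z:onz(d,220+(u+.5)*.225-.5,190+(v+.5)*.225-.5,z)[:2].round(1)
print('prev rim low edge',f(210,364,30),f(472,381,30),'up',f(310,161,30),f(480,170,30))
print('mouth',f(435,203,93),f(432,304,93),'brackets',f(541,200,118),f(535,317,118))
"
```

```text
at [607.7 102.2  65.7] yaw -0.032 F [0.5 4.1 5.2] t 5.375 shift [-0.4  3.2 -0. ] turn 0.0
prev rim low edge [546.8  97. ] [540.1 -49.6] up [662.5  43.7] [659.1 -52.3]
mouth [631.9 -26.2] [577.4 -25.5] brackets [631.4 -81.7] [569.4 -79.4]
```

Call:
{"fn": "carry_out", "kwargs": {"steps": [[0,1,0,0,0],[0,1.5,1.5,0,0],[0,1.5,3,0,0],[0,1.5,3,0,0]]}}

```text
time_s: 5.92
tool_pos: [609.0, 100.7, 65.7]
tcp_rot: [-0.002, 1.0, -0.015, 0.0]
ft_force: [0.0, 11.3, 5.0]
grip_width: 0.14
```

```bash
python3 -c "
from h import *
to(607.2,99,65.7,-0.032)
cam('scene','s5.png')
im=cv2.imread('pics/s5.png')
cv2.imwrite('pics/s5a.png',cv2.resize(im[200:310,260:390],(709,600),interpolation=cv2.INTER_CUBIC))
"
```

```text
at [609.  100.7  65.7] yaw -0.031 F [ 0.  11.3  5. ] t 5.925 shift [-1.8  1.8 -0. ] turn 0.001
```

View pics/s5a.png

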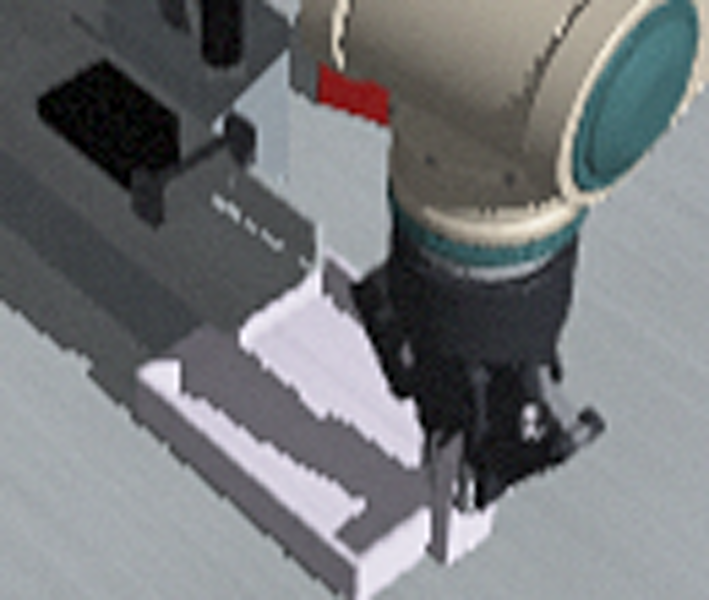

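Call:
{"fn": "carry_out", "kwargs": {"steps": [[0,0,2,0,0],[0,0,2,0,0],[0,0,2,0,0]]}}

```text
time_s: 6.35
tool_pos: [609.0, 100.6, 66.0]
tcp_rot: [-0.003, 1.0, -0.015, 0.001]
ft_force: [1.0, 18.3, 6.1]
grip_width: 0.139
```

Contact is firm: there was no motion while the force rose to 18 N. I'll ease the push, then release and raise.

Call:
{"fn": "carry_out", "kwargs": {"steps": [[0,0,-2,0,0],[0,0,-3,0,0],[25,0,-3,0,0],[60,0,-3,0,0],[85,0,-3,0,0],[85,0,-3,0,0],[85,0,-3,-40,0],[85,0,-3,-80,0]]}}

```text
time_s: 7.35
tool_pos: [608.7, 99.3, 145.7]
tcp_rot: [0.0, 1.0, -0.016, -0.001]
ft_force: [0.1, -0.8, 0.6]
grip_width: 0.997
```

```bash
python3 -c "
from h import *
to(520,90,290,-0.032)
cam('wrist','w6.png')
"
```

```text
at [608.7  99.3 145.7] yaw -0.032 F [ 0.1 -0.8  0.6] t 7.35 shift [ -88.5   12.2 -144.1] turn -0.0
```

View pics/w6.png

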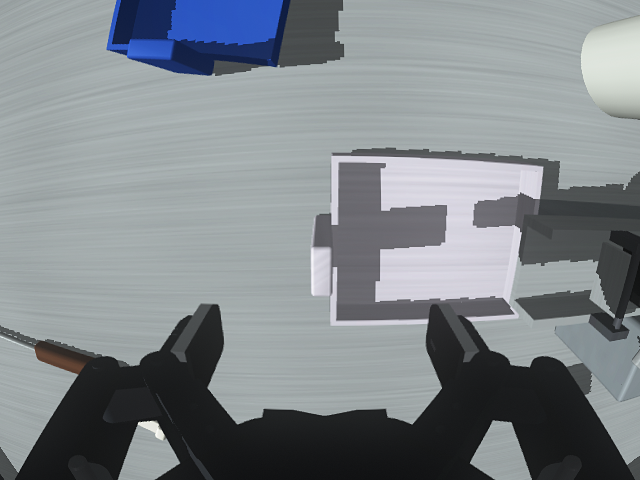

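The tray sits square with its handle free. Next I'll go to the crank and use the closed fingers as a pusher, starting behind the knob.

```bash
python3 -c "
from h import *
to(560,-60,260,-0.032)
"
```

```text
at [611.1  99.6 153.1] yaw -0.032 F [1.9 0.9 5. ] t 7.4 shift [ -45.   161.  -107.5] turn -0.0
```

Call:
{"fn": "carry_out", "kwargs": {"steps": [[85,-10,5,-50,0],[85,-30,35,-95,0],[85,-60,85,-115,0],[85,-90,130,-115,0],[30,-120,175,-115,0],[0,-145,215,-115,0],[0,-150,225,-115,0],[0,-150,225,-115,0]]}}

```text
time_s: 8.4
tool_pos: [451.8, -120.9, 260.4]
tcp_rot: [-0.0, 1.0, -0.017, 0.0]
ft_force: [0.0, -0.4, -0.3]
grip_width: 0.141
```

```bash
python3 -c "
from h import *
cam('wrist','w7.png');cam('top','t7.png');cam('scene','s7.png')
im=cv2.imread('pics/t7.png')
cv2.imwrite('pics/t7a.png',cv2.resize(im[190:310,220:400],(800,533),interpolation=cv2.INTER_CUBIC))
to(582,-141,230,-0.032)
"
```

```text
at [ 452.4 -119.8  260.2] yaw -0.031 F [ 0.4  0.2 -0. ] t 8.55 shift [130.2  17.2  30.2] turn 0.001
```

View pics/w7.png

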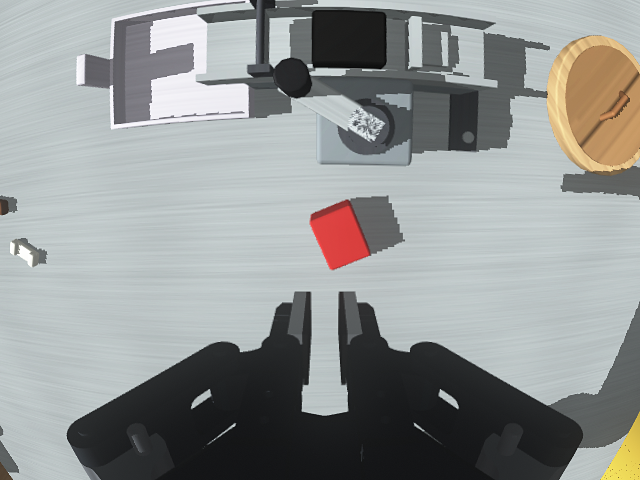

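View pics/t7a.png

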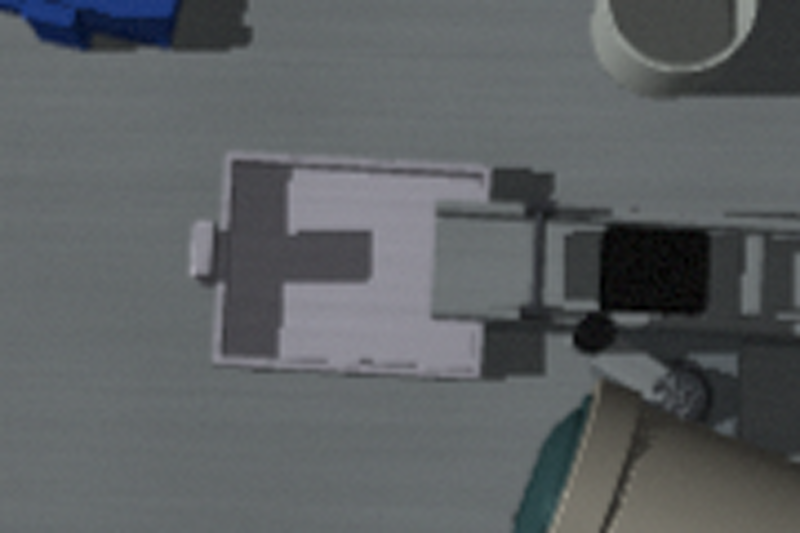

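```bash
python3 -c "
from h import *
d=cam('top');w=cam('wrist')
f=lambda u,v,z:onz(d,220+(u+.5)*.225-.5,190+(v+.5)*.225-.5,z)[:2].round(1)
c=[f(*p,30) for p in [(228,154),(491,166),(481,380),(212,365)]]
print('tray',c,np.mean(c,0),'yaw',np.arctan2(*(c[0]-c[1])),np.arctan2(*(c[3]-c[2])))
print('handle',f(201,250,75),'brackets',f(541,207,118),f(537,313,118))
print('knob',wz(w,293,77,176),'boss',wz(w,367,125,130))
print(st()[0]['grip_width'])
to(582,-141,230,-0.032)
"
```

```text
tray [array([665.6,  90. ]), array([661.5, -58.5]), array([540.7, -54.6]), array([546.3,  95.9])] [603.525  18.2  ] yaw 0.027602415440263213 0.03719214408485931
handle [606.  100.3] brackets [627.7 -81.8] [571.5 -80.4]
knob [ 557.52258184 -106.45904984  176.        ] boss [ 530.05311401 -150.78054     130.        ]
-0.0008113360588557879
at [ 452.3 -119.8  260.1] yaw -0.031 F [-0.5  0.2 -0.1] t 8.65 shift [130.3  17.3  30.1] turn 0.001
```

The tray is centred within about 1 mm, yaw matches, and its front edge is at the base. Now I'll move in behind the knob.

Call:
{"fn": "carry_out", "kwargs": {"steps": [[0,40,5,0,0],[0,90,12,0,0],[0,125,17,10,0],[0,130,17,30,0],[0,130,17,55,0],[0,130,17,82,0],[0,130,17,91,0],[0,130,17,91,0]]}}

```text
time_s: 9.65
tool_pos: [580.8, -141.4, 169.0]
tcp_rot: [-0.0, 1.0, -0.016, -0.0]
ft_force: [-0.1, -0.4, 0.1]
grip_width: -0.002
```

```bash
cat >> h.py <<'E'
AX=np.array([529.2,-154.7])
def circ(a0,a1,n=8,z=169,r=55):
    s,p,R=st();v=p[:2]-AX
    print('t',s['time_s'],'p',p.round(1),'pusher ang',round(np.arctan2(v[1],v[0]),3),'r',np.hypot(*v).round(1),'F',np.round(s['ft_force'],1))
    rows=[]
    for a in np.linspace(a0,a1,n+1)[1:]:
        g=np.array([*(AX+r*np.array([np.cos(a),np.sin(a)])),z])
        rows.append([0]+[float(x) for x in np.round(R.T@(g-p),1)]+[0])
    print(rows)
E
python3 -c "
from h import *
circ(.26,1.2)
d=cam('wrist','w8.png')
"
```

```text
t 9.65 p [ 580.8 -141.4  169. ] pusher ang 0.252 r 53.3 F [-0.1 -0.4  0.1]
[[0, -0.7, -7.0, 0.0, 0], [0, -3.6, -12.7, 0.0, 0], [0, -7.2, -18.1, 0.0, 0], [0, -11.4, -23.0, 0.0, 0], [0, -16.1, -27.4, 0.1, 0], [0, -21.3, -31.3, 0.1, 0], [0, -26.9, -34.4, 0.1, 0], [0, -32.9, -36.9, 0.1, 0]]
```

View pics/w8.png

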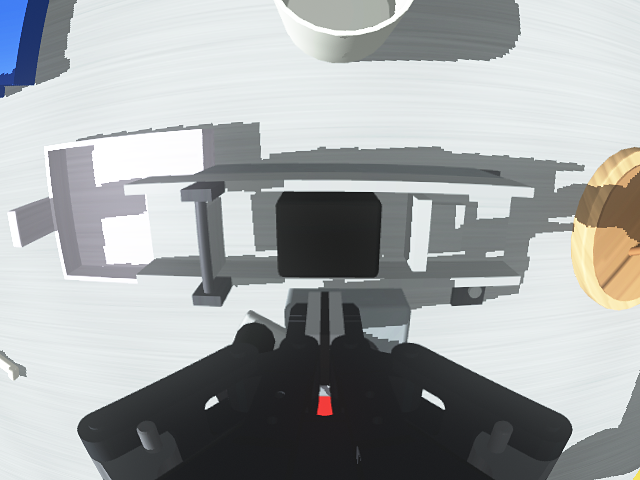

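The knob shows at (255,338) beside the closed fingers, with clear space between. I'll start pushing round.

Call:
{"fn": "carry_out", "kwargs": {"steps": [[0,-0.7,-7,0,0],[0,-3.6,-12.7,0,0],[0,-7.2,-18.1,0,0],[0,-11.4,-23,0,0],[0,-16,-27.4,0,0],[0,-21.3,-31.3,0,0],[0,-26.9,-34.4,0,0],[0,-32.9,-36.9,0,0]]}}

```text
time_s: 10.7
tool_pos: [549.2, -103.6, 169.3]
tcp_rot: [0.0, 1.0, -0.016, 0.0]
ft_force: [0.9, -1.2, -0.4]
grip_width: -0.0
```

```bash
python3 -c "
from h import *
circ(1.2,2.4)
d=cam('wrist','w9.png');d=cam('scene','s9.png')
im=cv2.imread('pics/s9.png');cv2.imwrite('pics/s9a.png',cv2.resize(im[140:290,210:390],(720,600)))
"
```

```text
t 10.7 p [ 549.2 -103.6  169.3] pusher ang 1.198 r 54.8 F [ 0.9 -1.2 -0.4]
[[0, -8.0, -2.3, 0.3, 0], [0, -16.2, -3.3, 0.3, 0], [0, -24.4, -3.0, 0.3, 0], [0, -32.5, -1.4, 0.3, 0], [0, -40.3, 1.3, 0.3, 0], [0, -47.6, 5.1, 0.3, 0], [0, -54.2, 10.0, 0.3, 0], [0, -60.0, 15.9, 0.3, 0]]
```

View pics/w9.png

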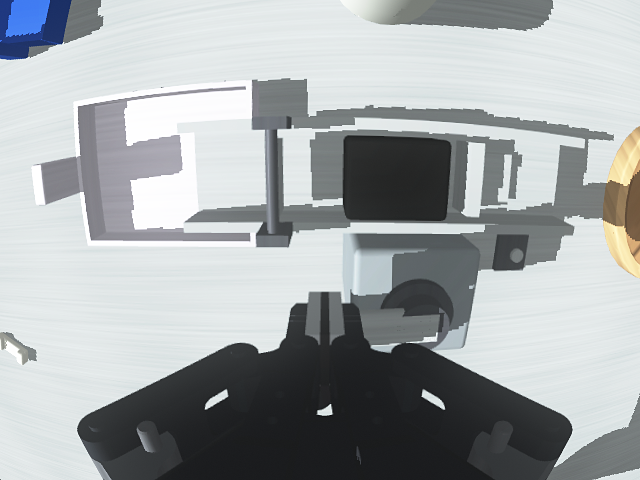

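View pics/s9a.png

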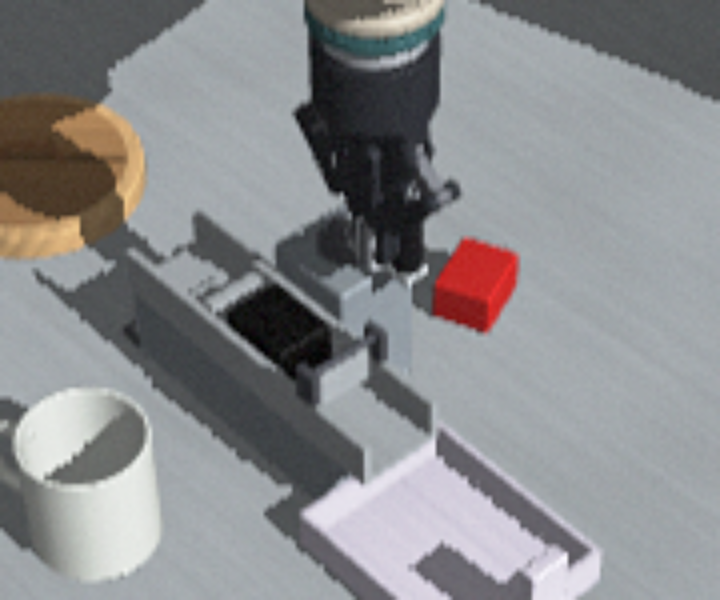

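The knob is being pushed round, with its arm under the fingers. On we go.

Call:
{"fn": "carry_out", "kwargs": {"steps": [[0,-8,-2.3,0,0],[0,-16.2,-3.3,0,0],[0,-24.4,-3,0,0],[0,-32.5,-1.4,0,0],[0,-40.3,1.3,0,0],[0,-47.6,5.1,0,0],[0,-54.2,10,0,0],[0,-60,15.9,0,0]]}}

```text
time_s: 11.8
tool_pos: [488.7, -118.1, 169.4]
tcp_rot: [-0.0, 1.0, -0.016, 0.0]
ft_force: [0.9, -0.3, -0.1]
grip_width: 0.0
```

```bash
python3 -c "
from h import *
circ(2.4,3.6)
d=cam('wrist','w10.png')
"
```

```text
t 11.8 p [ 488.7 -118.1  169.4] pusher ang 2.407 r 54.6 F [ 0.9 -0.3 -0.1]
[[0, -5.0, 6.1, 0.4, 0], [0, -8.8, 13.4, 0.4, 0], [0, -11.5, 21.2, 0.4, 0], [0, -13.0, 29.3, 0.4, 0], [0, -13.3, 37.5, 0.4, 0], [0, -12.3, 45.7, 0.4, 0], [0, -10.2, 53.6, 0.4, 0], [0, -6.8, 61.2, 0.4, 0]]
```

View pics/w10.png

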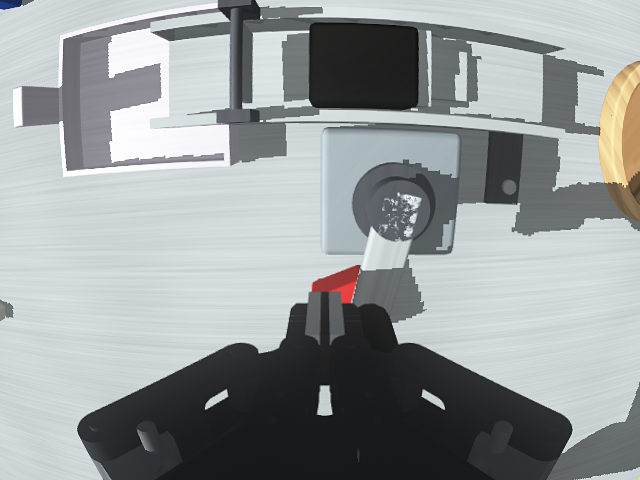

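Call:
{"fn": "carry_out", "kwargs": {"steps": [[0,-5,6.1,0.4,0],[0,-8.8,13.4,0.4,0],[0,-11.5,21.2,0.4,0],[0,-13,29.3,0.4,0],[0,-13.3,37.5,0.4,0],[0,-12.3,45.7,0.4,0],[0,-10.2,53.6,0.4,0],[0,-6.8,61.2,0.4,0]]}}

```text
time_s: 12.85
tool_pos: [480.4, -179.4, 168.8]
tcp_rot: [0.0, 1.0, -0.016, -0.0]
ft_force: [-0.4, 0.3, 0.7]
grip_width: -0.001
```

```bash
python3 -c "
from h import *
circ(3.6,4.8)
d=cam('wrist','w11.png')
"
```

```text
t 12.85 p [ 480.4 -179.4  168.8] pusher ang -2.674 r 54.7 F [-0.4  0.3  0.7]
[[0, 3.9, 6.6, -0.2, 0], [0, 9.3, 12.8, -0.2, 0], [0, 15.6, 18.2, -0.2, 0], [0, 22.6, 22.5, -0.2, 0], [0, 30.2, 25.8, -0.2, 0], [0, 38.2, 27.9, -0.2, 0], [0, 46.4, 28.7, -0.2, 0], [0, 54.6, 28.4, -0.2, 0]]
```

View pics/w11.png

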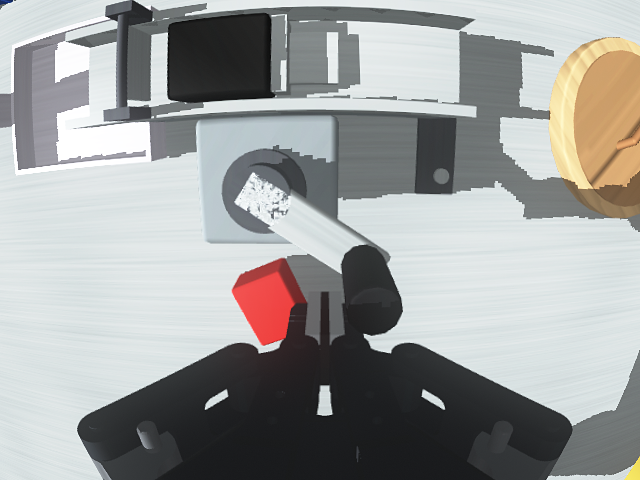

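The blade has reached the brick; the knob at (372,300) is about 0.5 rad ahead of the pusher.

Call:
{"fn": "carry_out", "kwargs": {"steps": [[0,3.9,6.6,0,0],[0,9.3,12.8,0,0],[0,15.6,18.2,0,0],[0,22.6,22.5,0,0],[0,30.2,25.8,0,0],[0,38.2,27.9,0,0],[0,46.4,28.7,0,0],[0,54.6,28.4,0,0]]}}

```text
time_s: 13.9
tool_pos: [534.5, -208.9, 168.9]
tcp_rot: [0.0, 1.0, -0.016, -0.0]
ft_force: [-1.3, 1.2, 0.5]
grip_width: 0.005
```

```bash
python3 -c "
from h import *
circ(4.8,6.0)
d=cam('wrist','w12.png')
"
```

```text
t 13.9 p [ 534.5 -208.9  168.9] pusher ang -1.473 r 54.4 F [-1.3  1.2  0.5]
[[0, 7.6, -1.0, -0.1, 0], [0, 15.4, -3.8, -0.1, 0], [0, 22.6, -7.7, -0.1, 0], [0, 29.2, -12.6, -0.1, 0], [0, 35.0, -18.5, -0.1, 0], [0, 39.8, -25.2, -0.1, 0], [0, 43.6, -32.5, -0.1, 0], [0, 46.2, -40.3, -0.1, 0]]
```

View pics/w12.png

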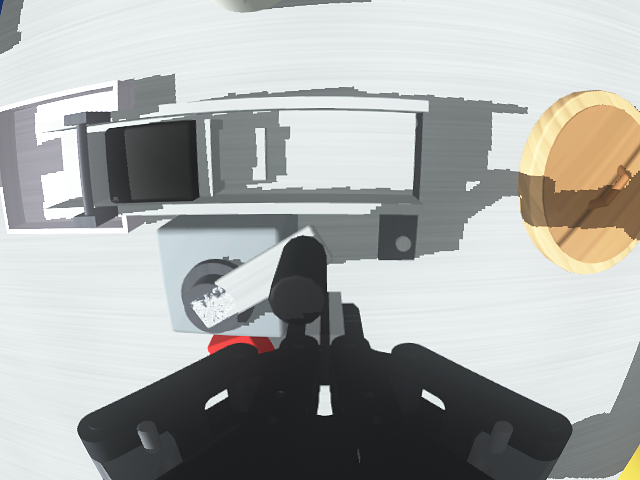

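Call:
{"fn": "carry_out", "kwargs": {"steps": [[0,7.6,-1,0,0],[0,15.4,-3.8,0,0],[0,22.6,-7.7,0,0],[0,29.2,-12.6,0,0],[0,35,-18.5,0,0],[0,39.8,-25.2,0,0],[0,43.6,-32.5,0,0],[0,46.2,-40.3,0,0]]}}

```text
time_s: 14.95
tool_pos: [581.7, -169.8, 169.0]
tcp_rot: [0.0, 1.0, -0.016, 0.0]
ft_force: [-2.8, -3.7, 0.4]
grip_width: -0.002
```

```bash
python3 -c "
from h import *
circ(6,7.2)
"
```

```text
t 14.95 p [ 581.7 -169.8  169. ] pusher ang -0.28 r 54.6 F [-2.8 -3.7  0.4]
[[0, 1.8, -7.9, 0.0, 0], [0, 2.0, -16.1, 0.0, 0], [0, 0.9, -24.3, 0.0, 0], [0, -1.3, -32.2, -0.0, 0], [0, -4.7, -39.7, -0.0, 0], [0, -9.2, -46.7, -0.0, 0], [0, -14.6, -52.8, -0.0, 0], [0, -20.9, -58.1, -0.0, 0]]
```

Call:
{"fn": "carry_out", "kwargs": {"steps": [[0,1.8,-7.9,0,0],[0,2,-16.1,0,0],[0,0.9,-24.3,0,0],[0,-1.3,-32.2,0,0],[0,-4.7,-39.7,0,0],[0,-9.2,-46.7,0,0],[0,-14.6,-52.8,0,0],[0,-20.9,-58.1,0,0]]}}

```text
time_s: 15.95
tool_pos: [562.1, -111.2, 169.0]
tcp_rot: [0.0, 1.0, -0.016, 0.0]
ft_force: [1.8, -4.3, -0.1]
grip_width: -0.003
```

```bash
python3 -c "
from h import *
circ(7.2,8.4)
d=cam('wrist','w13.png')
"
```

```text
t 15.95 p [ 562.1 -111.2  169. ] pusher ang 0.924 r 54.5 F [ 1.8 -4.3 -0.1]
[[0, -6.4, -4.5, 0.0, 0], [0, -14.0, -7.6, -0.0, 0], [0, -22.0, -9.7, -0.0, 0], [0, -30.2, -10.5, -0.0, 0], [0, -38.5, -10.0, -0.0, 0], [0, -46.5, -8.4, -0.0, 0], [0, -54.3, -5.5, -0.0, 0], [0, -61.5, -1.5, -0.0, 0]]
```

View pics/w13.png

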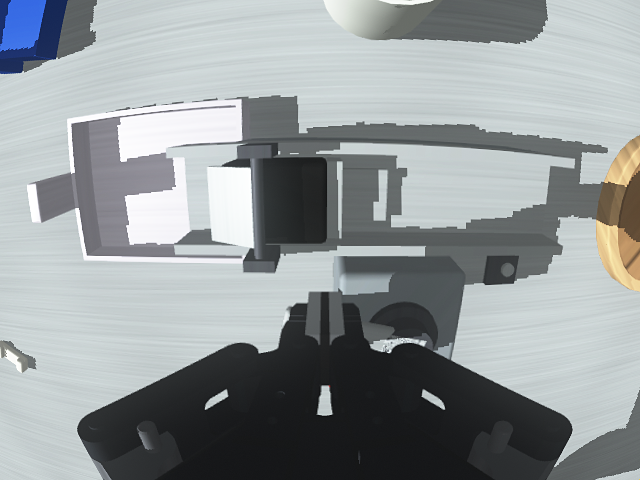

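The flap is up at (232,205) with the brick passing under it, and the resistance is about 4 N. I'll keep turning.

Call:
{"fn": "carry_out", "kwargs": {"steps": [[0,-6.4,-4.5,0,0],[0,-14,-7.6,0,0],[0,-22,-9.7,0,0],[0,-30.2,-10.5,0,0],[0,-38.5,-10,0,0],[0,-46.5,-8.4,0,0],[0,-54.3,-5.5,0,0],[0,-61.5,-1.5,0,0]]}}

```text
time_s: 17.0
tool_pos: [500.4, -107.7, 168.8]
tcp_rot: [-0.0, 1.0, -0.016, -0.0]
ft_force: [2.3, 0.3, 0.8]
grip_width: 0.001
```

```bash
python3 -c "
from h import *
circ(8.4,9.6)
"
```

```text
t 17.0 p [ 500.4 -107.7  168.8] pusher ang 2.121 r 55.1 F [2.3 0.3 0.8]
[[0, -6.3, 5.0, -0.2, 0], [0, -12.0, 10.9, -0.2, 0], [0, -16.8, 17.6, -0.2, 0], [0, -20.5, 25.0, -0.2, 0], [0, -23.1, 32.8, -0.2, 0], [0, -24.5, 40.9, -0.2, 0], [0, -24.6, 49.2, -0.2, 0], [0, -23.5, 57.4, -0.2, 0]]
```

Call:
{"fn": "carry_out", "kwargs": {"steps": [[0,-6.3,5,0,0],[0,-12,10.9,0,0],[0,-16.8,17.6,0,0],[0,-20.5,25,0,0],[0,-23.1,32.8,0,0],[0,-24.5,40.9,0,0],[0,-24.6,49.2,0,0],[0,-23.5,57.4,0,0]]}}

```text
time_s: 18.0
tool_pos: [475.5, -165.0, 168.8]
tcp_rot: [-0.0, 1.0, -0.016, -0.0]
ft_force: [1.3, 3.9, 0.3]
grip_width: 0.002
```

```bash
python3 -c "
from h import *
circ(9.6,10.8)
"
```

```text
t 18.0 p [ 475.5 -165.   168.8] pusher ang -2.952 r 54.6 F [1.3 3.9 0.3]
[[0, 1.8, 7.2, -0.2, 0], [0, 5.2, 14.7, -0.2, 0], [0, 9.8, 21.6, -0.2, 0], [0, 15.3, 27.7, -0.2, 0], [0, 21.6, 33.0, -0.2, 0], [0, 28.7, 37.2, -0.2, 0], [0, 36.3, 40.3, -0.2, 0], [0, 44.4, 42.3, -0.2, 0]]
```

Call:
{"fn": "carry_out", "kwargs": {"steps": [[0,1.8,7.2,0,0],[0,5.2,14.7,0,0],[0,9.8,21.6,0,0],[0,15.3,27.7,0,0],[0,21.6,33,0,0],[0,28.7,37.2,0,0],[0,36.3,40.3,0,0],[0,44.4,42.3,0,0]]}}

```text
time_s: 19.0
tool_pos: [519.2, -208.4, 168.9]
tcp_rot: [0.0, 1.0, -0.016, -0.0]
ft_force: [-2.7, 1.0, 0.7]
grip_width: 0.0
```

```bash
python3 -c "
from h import *
circ(10.8,11.6)
d=cam('wrist','w14.png')
"
```

```text
t 19.0 p [ 519.2 -208.4  168.9] pusher ang -1.755 r 54.6 F [-2.7  1.   0.7]
[[0, 4.8, 0.9, -0.1, 0], [0, 10.3, 1.0, -0.1, 0], [0, 15.8, 0.5, -0.1, 0], [0, 21.2, -0.5, -0.1, 0], [0, 26.5, -2.1, -0.1, 0], [0, 31.6, -4.1, -0.1, 0], [0, 36.4, -6.7, -0.1, 0], [0, 41.0, -9.7, -0.1, 0]]
```

View pics/w14.png

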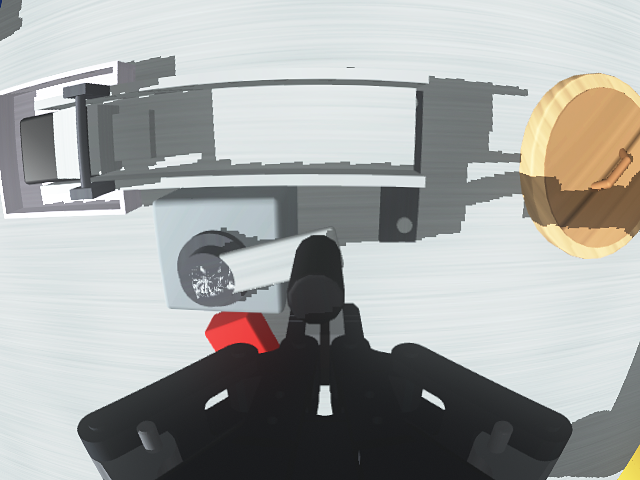

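The brick at (37,150) is well out under the flap, at crank about 11.4. I'll go slower from here.

Call:
{"fn": "carry_out", "kwargs": {"steps": [[0,4.8,0.9,0,0],[0,10.3,1,0,0],[0,15.8,0.5,0,0],[0,21.2,-0.5,0,0],[0,26.5,-2.1,0,0],[0,31.6,-4.1,0,0],[0,36.4,-6.7,0,0],[0,41,-9.7,0,0]]}}

```text
time_s: 20.05
tool_pos: [560.1, -199.5, 168.8]
tcp_rot: [-0.0, 1.0, -0.016, -0.0]
ft_force: [-3.5, 0.2, -0.6]
grip_width: 0.005
```

```bash
python3 -c "
from h import *
circ(11.6,12.1)
"
```

```text
t 20.05 p [ 560.1 -199.5  168.8] pusher ang -0.967 r 54.5 F [-3.5  0.2 -0.6]
[[0, 3.1, -1.7, -0.2, 0], [0, 5.6, -4.0, -0.3, 0], [0, 8.0, -6.5, -0.3, 0], [0, 10.3, -9.1, -0.3, 0], [0, 12.4, -11.8, -0.3, 0], [0, 14.3, -14.6, -0.3, 0], [0, 16.0, -17.6, -0.3, 0], [0, 17.6, -20.7, -0.3, 0]]
```

Call:
{"fn": "carry_out", "kwargs": {"steps": [[0,3.1,-1.7,0,0],[0,5.6,-4,0,0],[0,8,-6.5,0,0],[0,10.3,-9.1,0,0],[0,12.4,-11.8,0,0],[0,14.3,-14.6,0,0],[0,16,-17.6,0,0],[0,17.6,-20.7,0,0]]}}

```text
time_s: 21.05
tool_pos: [578.4, -179.5, 168.9]
tcp_rot: [0.0, 1.0, -0.016, 0.0]
ft_force: [-1.4, -1.1, 0.6]
grip_width: -0.002
```

```bash
python3 -c "
from h import *
circ(12.1,12.3,4)
d=cam('wrist','w15.png')
"
```

```text
t 21.05 p [ 578.4 -179.5  168.9] pusher ang -0.468 r 55.1 F [-1.4 -1.1  0.6]
[[0, 1.1, -2.6, -0.1, 0], [0, 2.0, -5.2, -0.1, 0], [0, 2.9, -7.8, -0.1, 0], [0, 3.6, -10.5, -0.1, 0]]
```

View pics/w15.png

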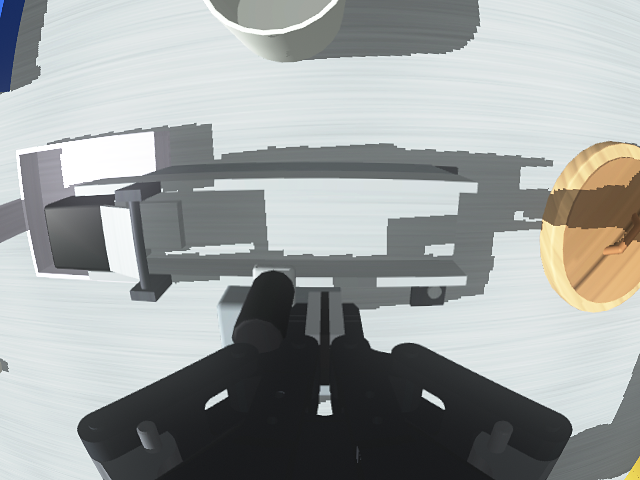

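The flap is still up on the brick's rear edge. I'll take small steps.

Call:
{"fn": "carry_out", "kwargs": {"steps": [[0,1.1,-2.6,0,0],[0,2,-5.2,0,0],[0,2.9,-7.8,0,0],[0,3.6,-10.5,0,0],[0,3.6,-10.5,0,0]]}}

```text
time_s: 21.72
tool_pos: [582.3, -168.9, 168.9]
tcp_rot: [-0.0, 1.0, -0.016, 0.0]
ft_force: [0.0, -0.9, -0.4]
grip_width: -0.001
```

```bash
python3 -c "
from h import *
circ(12.3,12.5,4)
d=cam('wrist','w16.png')
"
```

```text
t 21.725 p [ 582.3 -168.9  168.9] pusher ang -0.26 r 55.0 F [ 0.  -0.9 -0.4]
[[0, 0.5, -2.4, -0.1, 0], [0, 1.0, -5.1, -0.1, 0], [0, 1.3, -7.8, -0.1, 0], [0, 1.4, -10.6, -0.1, 0]]
```

View pics/w16.png

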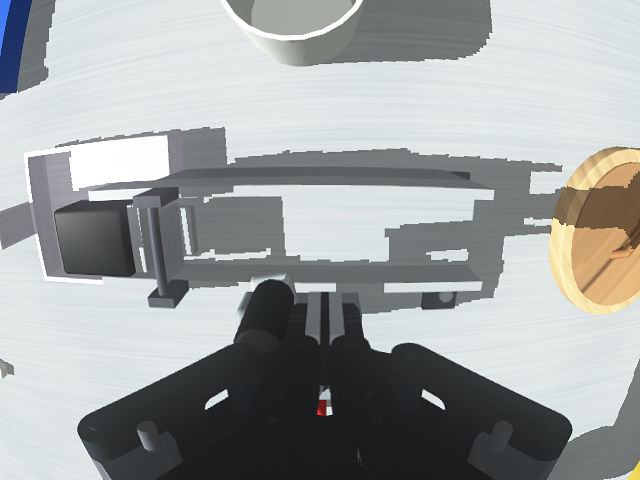

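The flap has snapped down at (145,240) and the force is about 1 N. The brick is still on the lip, so a little more.

Call:
{"fn": "carry_out", "kwargs": {"steps": [[0,0.5,-2.4,0,0],[0,1,-5.1,0,0],[0,1.3,-7.8,0,0],[0,1.4,-10.6,0,0],[0,1.4,-10.6,0,0]]}}

```text
time_s: 22.4
tool_pos: [584.0, -158.4, 168.9]
tcp_rot: [-0.0, 1.0, -0.016, 0.0]
ft_force: [-0.8, 0.1, 0.2]
grip_width: -0.0
```

```bash
python3 -c "
from h import *
circ(12.5,12.7,4)
d=cam('wrist','w17.png')
d=cam('scene','s17.png')
im=cv2.imread('pics/s17.png');cv2.imwrite('pics/s17a.png',cv2.resize(im[170:340,220:400],(635,600)))
"
```

```text
t 22.4 p [ 584.  -158.4  168.9] pusher ang -0.068 r 54.9 F [-0.8  0.1  0.2]
[[0, 0.1, -2.8, -0.1, 0], [0, 0.0, -5.6, -0.1, 0], [0, -0.2, -8.3, -0.1, 0], [0, -0.6, -11.0, -0.1, 0]]
```

View pics/s17a.png

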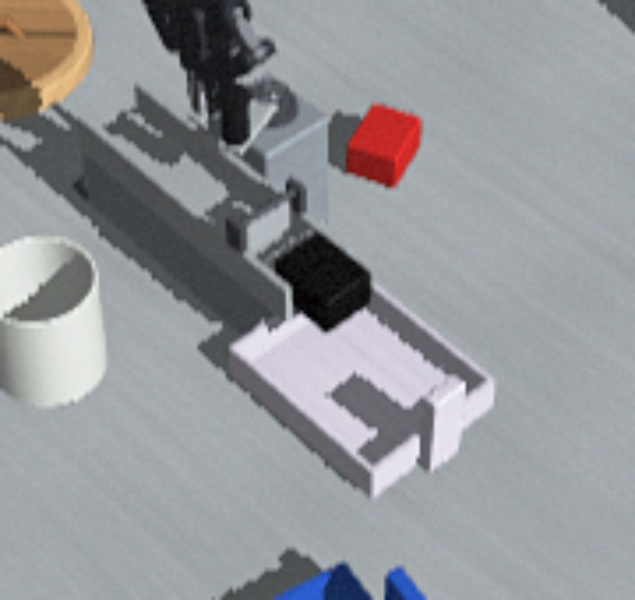

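The brick still overhangs the lip at about (322,283) in the crop. I'll continue in small steps.

Call:
{"fn": "carry_out", "kwargs": {"steps": [[0,0.1,-2.8,0,0],[0,0,-5.6,0,0],[0,-0.2,-8.3,0,0],[0,-0.6,-11,0,0],[0,-0.6,-11,0,0]]}}

```text
time_s: 23.12
tool_pos: [583.7, -147.4, 168.9]
tcp_rot: [-0.0, 1.0, -0.016, 0.0]
ft_force: [-0.0, 0.5, -0.5]
grip_width: 0.0
```

```bash
python3 -c "
from h import *
circ(12.7,12.9,4)
d=cam('scene','s18.png')
im=cv2.imread('pics/s18.png');cv2.imwrite('pics/s18a.png',cv2.resize(im[170:340,220:400],(635,600)))
"
```

```text
t 23.125 p [ 583.7 -147.4  168.9] pusher ang 0.133 r 55.0 F [-0.   0.5 -0.5]
[[0, -0.5, -2.8, -0.1, 0], [0, -1.2, -5.4, -0.1, 0], [0, -1.9, -8.1, -0.1, 0], [0, -2.9, -10.7, -0.1, 0]]
```

View pics/s18a.png

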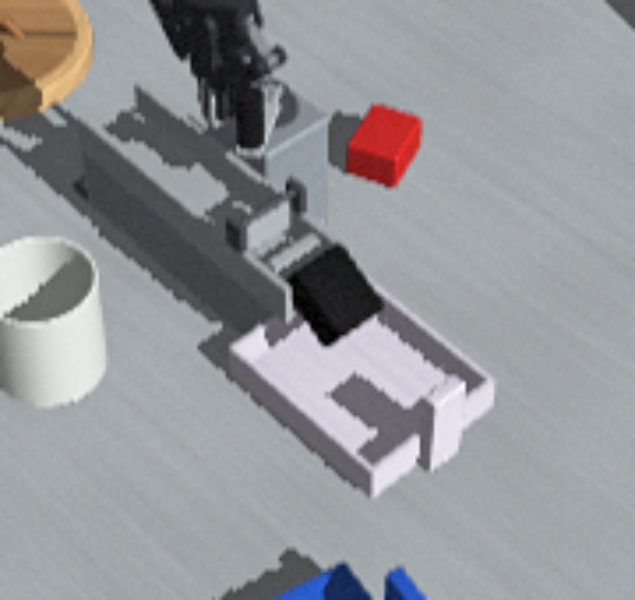

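The brick has tipped at the lip. I'll hold still briefly to see whether it finishes falling.

Call:
{"fn": "carry_out", "kwargs": {"steps": [[0,0,0,0,0],[0,0,0,0,0],[0,0,0,0,0]]}}

```text
time_s: 23.55
tool_pos: [583.7, -147.8, 168.9]
tcp_rot: [0.0, 1.0, -0.016, 0.0]
ft_force: [0.2, 0.0, -0.1]
grip_width: 0.001
```

```bash
python3 -c "
from h import *
circ(12.7,12.8,2)
d=cam('scene','s19.png')
im=cv2.imread('pics/s19.png');cv2.imwrite('pics/s19a.png',cv2.resize(im[170:340,220:400],(635,600)))
w=cam('wrist','w19.png')
"
```

```text
t 23.55 p [ 583.7 -147.8  168.9] pusher ang 0.126 r 54.9 F [ 0.2  0.  -0.1]
[[0, -0.5, -3.1, -0.1, 0], [0, -1.1, -5.8, -0.1, 0]]
```

View pics/s19a.png

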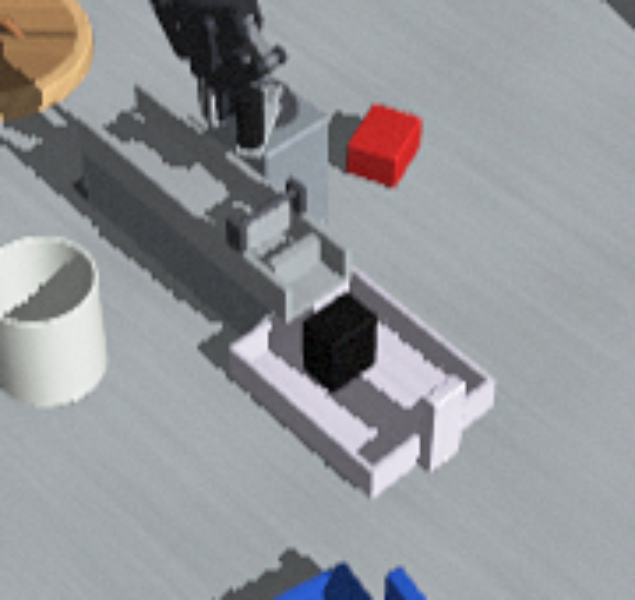

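View pics/w19.png

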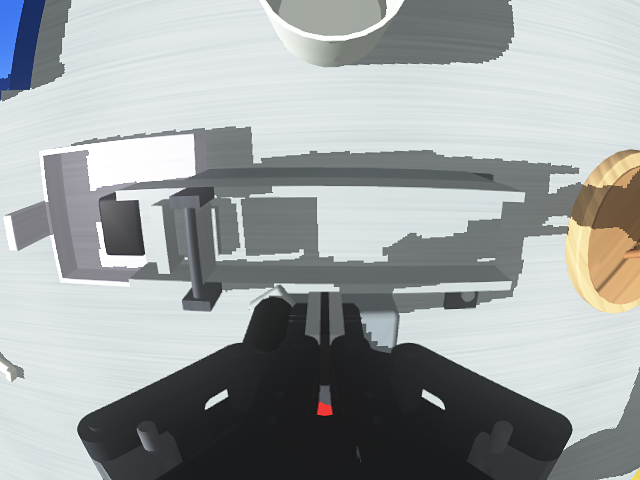

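The brick is in the tray and the blade stays inside the mouth. I'll back off the knob and retreat upward.

Call:
{"fn": "carry_out", "kwargs": {"steps": [[0,0,5,0,0],[0,0,12,0,0],[0,0,12,-30,0],[0,0,12,-80,0],[0,-30,12,-110,0],[0,-80,20,-120,0],[0,-130,40,-120,0],[0,-130,40,-120,0]]}}

```text
time_s: 24.65
tool_pos: [450.3, -184.7, 289.5]
tcp_rot: [0.0, 1.0, -0.018, 0.0]
ft_force: [0.7, -0.3, 0.2]
grip_width: 0.002
```

```bash
python3 -c "
from h import *
d=cam('scene','s20.png');t=cam('top','t20.png');w=cam('wrist','w20.png')
im=cv2.imread('pics/t20.png');cv2.imwrite('pics/t20a.png',cv2.resize(im[190:310,220:400],(800,533),interpolation=cv2.INTER_CUBIC))
to(0,0,0,0)
"
```

```text
at [ 452.9 -183.7  289.1] yaw -0.032 F [ 0.3  0.7 -0.5] t 24.8 shift [-458.8 -169.   288.8] turn -0.032
```

View pics/t20a.png

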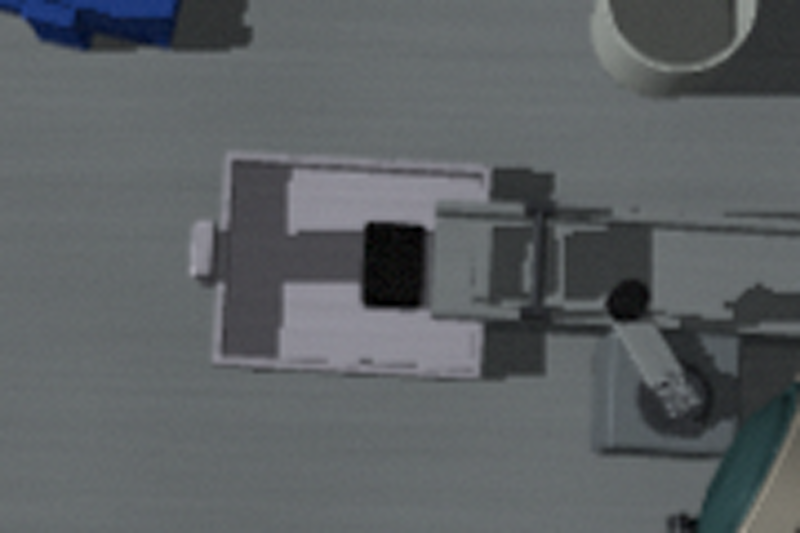

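View pics/s20.png

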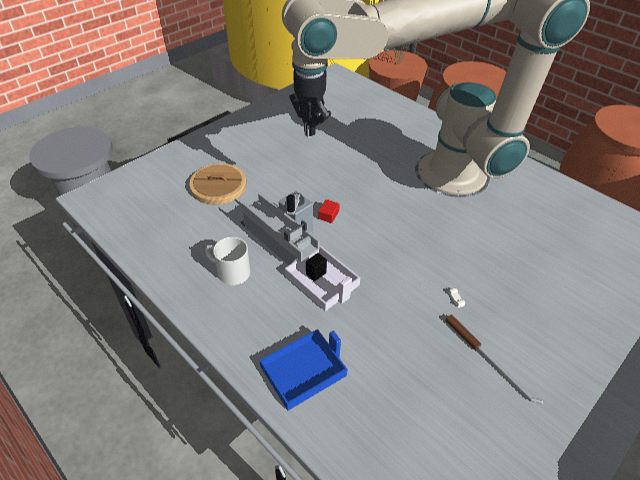

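View pics/w20.png

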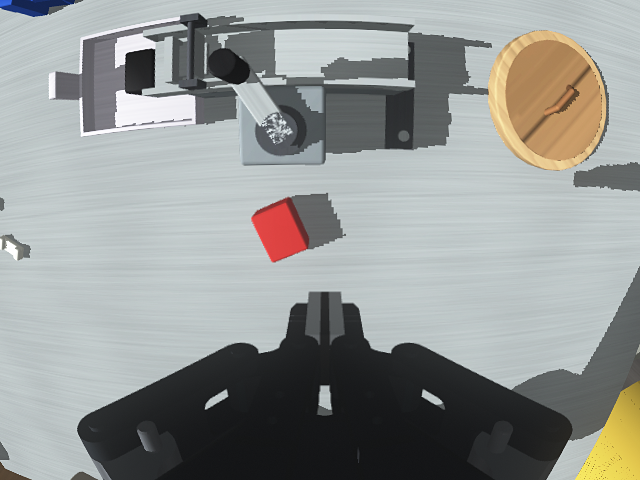

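The views agree: the brick is in the tray (crop (395,265)), the tray edges are unchanged, the blade is inside the mouth, the decoys haven't moved and the arm is clear. Handing in.

```bash
python3 -c "
from h import *
print(ctrl.finish_job())"
```

```text
the job is handed in; nothing more can be done
None
```

The job is done and handed in at about 25 s of the 70 s allowed; no verdict was reported.

- **Tray:** I gripped the metal tray by its handle, squared it to the feeder and slid it under the mouth until it stopped against the base. The push force rose to 18 N with no further movement. After I let go, the camera put it about 1 mm off the feeder's centreline and within about half a degree of square.
- **Crank:** I pushed the knob anticlockwise with the closed fingers. Resistance was about 4 N while the brick passed under the flap. It dropped to 1 N or less at a crank angle of about 12.8 rad, when the flap snapped down. The brick tipped into the tray at about 13.2 rad and I stopped there. These angles are estimates from the finger position, with the knob about 0.5 rad ahead.
- **Last checks:** The final pictures show the brick standing on end in the tray and the tray unmoved. The blade is still inside the mouth, and the arm is clear of everything. By eye, the other things on the shelf are where they started. No final check failed or disagreed.

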